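# Lock down the wide press cell

### The arm

A 6-joint arm with a two-finger parallel gripper is mounted at the origin on the work surface. World frame = base frame: x ahead of the robot, y to its left, z up, the work surface at z = 0. Lengths are in mm, angles in rad, forces in N, time in s.
With the tool pointing down it reaches from about 375 to 975 mm from the base axis. Payload 3.8 kg.
Tool frame: the origin (TCP) lies midway between the tips of the shut fingers; the grasp point (between the pads) lies 19 mm behind it; z points along the fingers, x is the direction in which the jaws open and shut, and the axes are right-handed (so a half turn about z gives the same grasp; the last joint's range is limited). The gripper opens to 85 mm and grips with 20 to 120 N. Pads are 22 mm wide; open, the fingers measure 114 mm over their backs; the gripper's body (76 mm by 85 mm) begins 54 mm behind the grasp point. The pads swing forward as they close: fully open they stand 13 mm farther back than shut.
Start: joints at [-1.257, 0.264, 1.604, -0, 1.274, -0.037], TCP at [231.958, -633.888, 231.28] pointing down, gripper open.
Joint ranges: [-2.63, 2.63], [-0.94, 2.18], [0.31, 2.57], [-1.31, 4.45], [0, 2.66], [-2.55, 2.55]. Speed limits (rad/s): [2.57, 2.57, 3.14, 3.14, 3.14, 3.14].

### API

Orientations are given as a unit quaternion [x, y, z, w].
In Python, from workcell import sense, capture, get_calibration, sign_off gives the robot as it stands.
- The arm moves only by the shell command python3 -m crank 'ROWS' [OPENING] [FORCE]. ROWS is JSON, a list that holds one entry, the list of rows, each a list of 4 numbers: the shift along the tool's x, y, z in cm, then the turn about the tool's z in degrees. In form: [[[tx, ty, tz, turn], ...]]. A call has 1 to 5 rows; each row is the pose to reach, as a shift and turn from the pose measured when the call began, along the tool's axes at that moment; what a row does not reach only later rows make up. A row lasts 1/8 s, in which the tool goes at most 62.5 mm and 10.7 degrees, less where a joint would pass 70% of its speed; a pose out of reach is approached as far as the arm can. A call with a gripper value outside its range is refused whole. OPENING is the opening, from 0 (shut) to 1 (fully open), set as the call begins (- or left out, the last holds). The fingers move at their own pace and stop on an object; FORCE is the grip in N (left out, the last holds). Time passes only in rows, so rows that repeat a pose let the fingers close. It gives the time, the measured TCP pose, the force and the opening at its end, in the units of the state.
- sense(): the state, without advancing time (a new reading comes with each control period).
- capture(name): name is "scene" or "top" or "wrist"; returns the picture (420x560x3 uint8, blue, green, red); there is no depth.
- get_calibration(name): a dict with "vfov" (degrees; the focal length in pixels is half the picture's height over the tangent of half this angle, whatever the lens; pixels are square), "cx", "cy" (the principal point, pixels), "R" (3x3) and "t" (3): a world point X has camera coordinates R X + t. Camera axes: x right, y down, z forward; pixel columns grow to the right and rows downward; lengths in mm; the calibration is good to about 2 mm. A picture is of the moment at which its call begins: read the wrist's pose just before it. get_calibration takes no time and is no camera call; for the wrist camera it gives the pose at the moment of the call.
- sign_off(): hands the job in, once; it reports no verdict.
The state is a dict: "time": time; "joint_positions": joint angles; "qvel": joint speeds; "joint_torque": joint torques, N m; "tool_pos": TCP position; "tool_rot": TCP orientation; "force": force on the tool from outside, world axes, zero at the start; "torque": the same for the moment, N m; "gripper_width": opening from 0.0 (shut) to 1.0 (fully open).
Only numpy, scipy, OpenCV 4.12 (cv2) and the standard library are available. Lean on these libraries where they do the work, as an engineer would, in place of code of your own. Each camera call takes 0.05 s, during which the arm holds its last target.

### The job

Two soil-sample press cells stand on the white sheet. On the cell with the wide plunger, press the plunger all the way down until its catch holds it, then slide that cell's keeper plate fully home over it so that it is trapped. Do not press down the narrow plunger of the other cell.

Things in the scene. Friction and masses are not known exactly. Their poses are not given: they have to be found in the camera images.
- wide_plunger (a joint): Travel of the wide plunger straight down, m: 0 up, 0.022 fully pressed. Spring 1.5 N (up) to 3.7 N (down). A ball catch resists: up to about 9 N at 0.012, then easing. Pressed past 0.018 and let go, it stays down at about 0.020; let go before, it springs fully up. While up it blocks the keeper.
- wide_plunger_top (a point): Centre of the flat top of the wide plunger, a steel button 44 mm across, top 87 mm over the bench when up, 65 pressed. z up; +y: the way the keeper slides home. Its fixed aluminium cell (80 mm in x, 140 in y, 60 tall) spans x -40 to 40, y -105 to 35 mm from here; its foot, 8 mm high, 8 mm more. The other cell is alike, its plunger 24 mm across.
- wide_keeper_tab (a point): Top centre of the upright tab (30 mm in x, 10 in y, 29 tall; top 104 mm over the bench) on that cell's dark keeper plate (40 wide, y -25 to 45 mm from here) between rails 77 mm high. Axes as the plunger's. Parked at y -79 mm from the plunger, home (end stop) at -34, over the pressed plunger. Friction 1.5 N, stays where left. Push the tab from its -y side.
- narrow_plunger (a joint): Travel of the plunger of the other cell (24 mm across), in m: 0 = standing up, 0.022 = pressed. To be left up.
There are look-alikes about, which are no part of the job. What is shaped like the part that bears wide_plunger but orange is not meant.

How it is judged:
By the outcome, as a careful person would: the job done as asked, in the order asked, and still so for the second after the job is handed in, with the robot touching nothing.
It also fails if it takes over 32 s, if anything falls off the work surface, if the arm or the gripper's body presses on something with over 40 N, if the wrist force passes 120 N, or if a joint passes its speed limit or range.

## Working session

There is one attempt and no reset: what is moved stays moved. The work goes in short steps, Python scripts to look and compute and a shell command to move; the robot and the scene stay as the last step left them, time stands still between calls to the robot, and variables do not carry over. Pictures are saved under pics/ and viewed, and the job is handed in when it is done.

```bash
mkdir -p pics; ls; python3 - <<'E'
from workcell import *
import cv2,numpy as np
s=sense();print({k:np.round(v,3).tolist() for k,v in s.items()})
for n in("scene","top"):
    c=get_calibration(n);print(n,c);cv2.imwrite(f"pics/{n}0.png",capture(n))
E
```

```text
pics
{'time': 0.0, 'joint_positions': [-1.257, 0.265, 1.605, 0.0, 1.274, -0.037], 'qvel': [0.002, 0.0, -0.002, 0.002, -0.001, -0.001], 'joint_torque': [0.0, -51.511, -36.732, 0.0, 0.013, 0.0], 'tool_pos': [231.74, -633.188, 229.951], 'tool_rot': [0.82, -0.573, -0.001, -0.001], 'force': [0.151, -0.188, 0.301], 'torque': [0.01, -0.027, 0.01], 'gripper_width': 0.999}
scene {'vfov': 50.30046442139199, 'cx': 279.12783319788076, 'cy': 219.4821927040977, 'R': array([[-0.60352823,  0.79729038, -0.00904056],
       [ 0.53524627,  0.39671156, -0.74574216],
       [-0.59098655, -0.45491537, -0.66617333]]), 't': array([ 319.33551409, -118.4752317 , 1187.04097763])}
top {'vfov': 42.67100627994058, 'cx': 266.40831769379884, 'cy': 207.5138866933, 'R': array([[-0.02790014, -0.99943048, -0.01898164],
       [-0.99395768,  0.02975399, -0.10565432],
       [ 0.10615893,  0.01591917, -0.99422174]]), 't': array([ -55.05311413,  425.34444913, 1101.16278605])}
```

View pics/scene0.png

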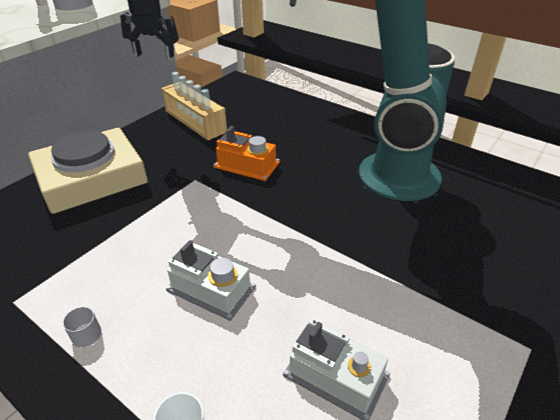

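View pics/top0.png

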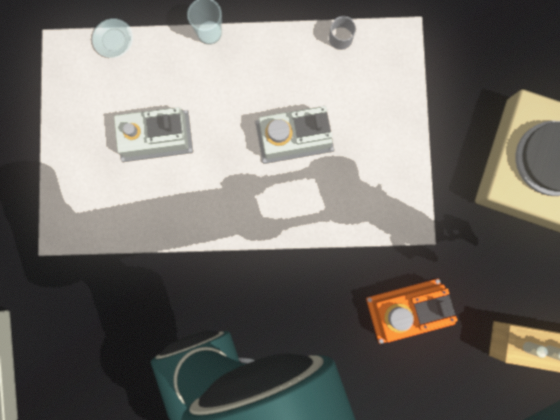

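The cell with the wide plunger is at about (278,130) in top and (222,270) in scene. The narrow one is at top (130,130), and the orange look-alike is off the sheet. Next I'll zoom in and measure.

```bash
cat > h.py <<'E'
import numpy as np,cv2
from workcell import *
def ray(c,u,v,H=420):
    f=H/2/np.tan(np.radians(c["vfov"]/2))
    R=np.array(c["R"]);d=R.T@np.array([(u-c["cx"])/f,(v-c["cy"])/f,1]);o=-R.T@np.array(c["t"]);return o,d
def plane(c,u,v,z):
    o,d=ray(c,u,v);return o+d*(z-o[2])/d[2]
def proj(c,X):
    f=210/np.tan(np.radians(c["vfov"]/2));p=np.array(c["R"])@X+c["t"];return p[:2]/p[2]*f+[c["cx"],c["cy"]]
E
python3 - <<'E'
import cv2,numpy as np
a=cv2.imread("pics/top0.png")[95:170,240:350];b=cv2.imread("pics/scene0.png")[230:325,155:265]
cv2.imwrite("pics/zt.png",cv2.resize(a,None,fx=7,fy=7,interpolation=cv2.INTER_CUBIC));cv2.imwrite("pics/zs.png",cv2.resize(b,None,fx=6,fy=6,interpolation=cv2.INTER_CUBIC))
E
```

```text
(no output)
```

View pics/zt.png

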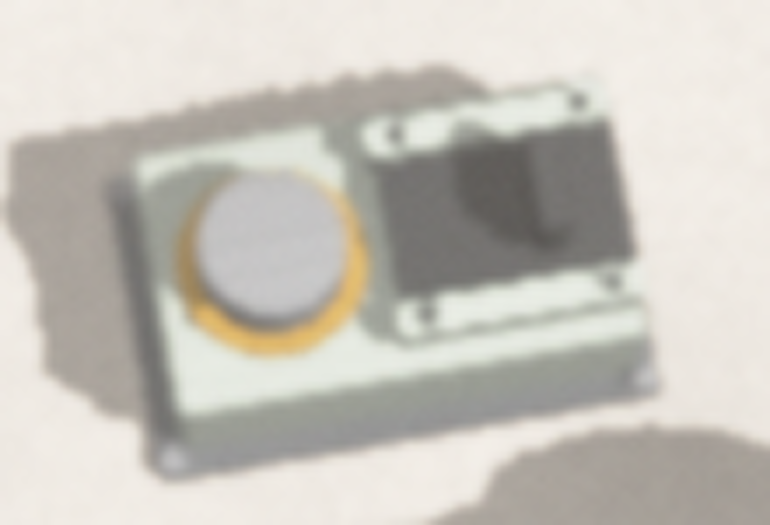

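View pics/zs.png

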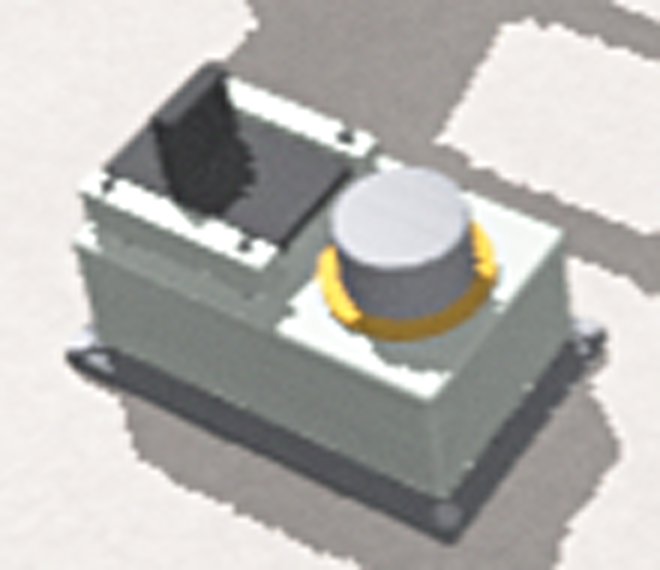

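```bash
python3 - <<'E'
from h import *
T=get_calibration("top");S=get_calibration("scene")
t=lambda u,v:((u+.5)/7-.5+240,(v+.5)/7-.5+95)
s=lambda u,v:((u+.5)/6-.5+155,(v+.5)/6-.5+230)
print(plane(T,*t(273,243),87),plane(S,*s(401,217),87))
o1,d1=ray(T,*t(273,243));o2,d2=ray(S,*s(401,217))
A=np.c_[d1,-d2];k=np.linalg.lstsq(A,o2-o1,rcond=None)[0];print("tri",o1+k[0]*d1,o2+k[1]*d2)
def dr(c,a,b,z):
    p=plane(c,*b,z)-plane(c,*a,z);print(np.linalg.norm(p),np.degrees(np.arctan2(p[1],p[0])))
dr(T,t(632,258),t(398,293),70);dr(T,t(608,122),t(378,163),70)
dr(T,t(640,305),t(405,340),77);dr(T,t(640,335),t(180,412),60);dr(T,t(655,395),t(170,478),8)
dr(S,s(78,240),s(437,398),60);dr(S,s(70,355),s(450,540),0)
# 90deg ones
dr(T,t(180,412),t(137,155),60);dr(S,s(437,398),s(566,235),60)
# tab top
print("tab",plane(S,*s(190,94),104))
E
```

```text
[572.99066994 -97.0425174   87.        ] [576.3004761  -98.12248688  87.        ]
tri [573.5354395  -97.06651734  84.86737403] [575.2744599  -99.28075317  85.3365172 ]
68.43681538802346 96.81776294568955
67.86304728981318 98.448959978251
68.17800537650382 96.78380317533929
135.891920658915 97.83460658145113
150.00987027812215 98.04745177849134
137.4710095691592 98.94590741558555
154.3583917813362 97.73470995945364
77.79391433263885 7.756323259355867
74.91965999163892 -171.45421264503702
tab [ 587.97607923 -175.6936705   104.        ]
```

```bash
cat >> h.py <<'E'
from scipy.spatial.transform import Rotation as Ro
P=np.array([574.6,-97.6,87.]);TH=np.radians(98)
Y=np.array([np.cos(TH),np.sin(TH),0]);X=np.array([np.sin(TH),-np.cos(TH),0])
def go(tgt):
    s=sense();R=Ro.from_quat(s["tool_rot"]).as_matrix();p=np.array(s["tool_pos"])
    yaw=np.degrees(np.arctan2(R[1,0],R[0,0]))
    print("t",round(s["time"],2),"pos",p.round(1),"yaw",yaw.round(1),"tilt",R[:,2].round(3),"F",np.round(s["force"],1),"w",s["gripper_width"])
    d=p-P;print("cell xy",(d@X).round(1),(d@Y).round(1))
    print("shift cm",(R.T@(np.array(tgt)-p)/10).round(2),"turn",round(yaw+82,1))
E
python3 -c "
from h import *
go(P+[0,0,60])"
```

```text
t 0.1 pos [ 231.7 -633.3  230.1] yaw -69.9 tilt [-0.001  0.002 -1.   ] F [-0.1  0.4 -0. ] w 0.9963735883898664
cell xy -414.1 -482.7
shift cm [-38.51 -50.61   8.39] turn 12.1
```

```bash
python3 -m crank '[[[-3.5,-4.6,0,3],[-7,-9.2,0,6],[-10.5,-13.8,0,9],[-14,-18.4,0,12],[-17.5,-23,0,12]]]' 0 40; python3 -m crank '[[[-3.5,-4.6,0,0],[-7,-9.2,0,0],[-10.5,-13.8,0,0]]]'; python3 -c "
from h import *
go(P+[0,0,60])"
```

```text
time: 0.72
tool_pos: [388.1, -388.0, 230.0]
tool_rot: [0.755, -0.656, -0.001, -0.001]
force: [0.3, -0.1, -0.3]
gripper_width: 0.001
time: 1.1
tool_pos: [510.8, -263.0, 229.9]
tool_rot: [0.755, -0.656, -0.001, -0.001]
force: [0.4, -1.5, -1.1]
gripper_width: -0.001
t 1.1 pos [ 510.8 -263.   229.9] yaw -81.9 tilt [-0.001  0.002 -1.   ] F [ 0.4 -1.5 -1.1] w -0.0009803574402897283
cell xy -86.2 -154.9
shift cm [-15.46  -8.64   8.32] turn 0.1
```

```bash
python3 -m crank '[[[-5,-2.9,0,0],[-10,-5.8,2,0],[-15.4,-8.6,5,0],[-15.4,-8.6,7,0],[-15.4,-8.6,7,0]]]'; python3 -c "
from h import *
go(P+[0,0,3])
cv2.imwrite('pics/s1.png',cv2.resize(capture('scene')[180:330,140:290],(600,600)));cv2.imwrite('pics/w1.png',capture('wrist'))
c=get_calibration('wrist');print(proj(c,P),proj(c,P-79*Y+[0,0,17]))"
```

```text
time: 1.72
tool_pos: [572.3, -96.8, 157.3]
tool_rot: [0.756, -0.655, -0.004, 0.001]
force: [0.0, 0.2, -0.2]
gripper_width: -0.0
t 1.73 pos [572.3 -96.8 157.3] yaw -81.8 tilt [-0.007  0.004 -1.   ] F [ 0.   0.2 -0.2] w -0.00025433227253478084
cell xy -2.2 1.1
shift cm [ 0.14 -0.26  6.73] turn 0.2
[279.76141435 217.57643372] [409.15179676 227.09945231]
```

View pics/s1.png

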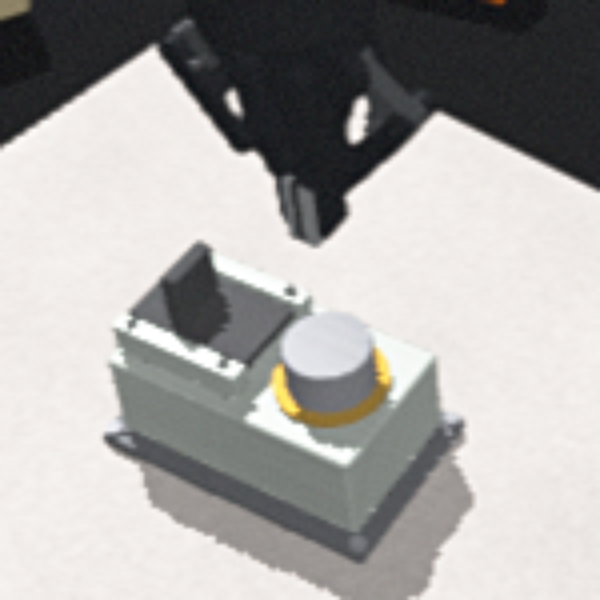

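View pics/w1.png

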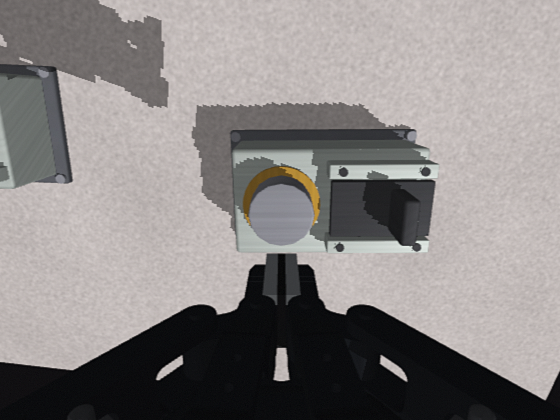

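```bash
python3 -c "
from h import *
c=get_calibration('wrist');im=cv2.imread('pics/w1.png')
h=cv2.cvtColor(im,cv2.COLOR_BGR2HSV)
b=im[150:260,230:330].astype(int)
m=((abs(im[...,0].astype(int)-im[...,2])<22)&(im[...,0]>im[...,1].astype(int)+2)&(im[...,2]>110)).astype(np.uint8);m[:170]=0;m[255:]=0;m[:,:235]=0;m[:,325:]=0
m=cv2.morphologyEx(m,cv2.MORPH_OPEN,np.ones((5,5)))
k=max(cv2.findContours(m,0,1)[0],key=cv2.contourArea);print(cv2.minEnclosingCircle(k),cv2.fitEllipse(k))
for u,v,z in [(281,211,87),(407,217,104)]:
  p=plane(c,u,v,z);print(p,(p-P)@X,(p-P)@Y)
for q in [((330,165),(438,165),77),((238,252),(428,252),60),((235,130),(413,130),8)]:
  a=plane(c,*q[0],q[2])-plane(c,*q[1],q[2]);print(np.degrees(np.arctan2(a[1],a[0])))
"
```

```text
((281.0, 215.0), 32.31108856201172) ((280.91033935546875, 214.51901245117188), (59.84511947631836, 63.15931701660156), 89.8503189086914)
[579.22092051 -97.76734147  87.        ] 4.552660600778132 -0.808820753043876
[ 591.76544148 -172.91711249  104.        ] 6.516272484894209 -76.97309925255507
98.09748177448206
98.13998464794707
98.08215053613873
```

The wrist view puts the plunger at (281,213), about 2–4 mm further in cell +x than my estimate. I'll aim for x≈576.5 and descend.

```bash
sed -i 's/574.6,-97.6/576.6,-97.7/' h.py; python3 -m crank '[[[0.1,-0.4,2.5,0],[0.1,-0.4,5,0],[0.1,-0.4,6.5,0],[0.1,-0.4,6.5,0]]]'; python3 -c "
from h import *
go(P+[0,0,-22])"
```

```text
time: 2.33
tool_pos: [577.5, -99.5, 94.8]
tool_rot: [0.755, -0.656, -0.002, 0.0]
force: [-0.2, 0.1, 0.6]
gripper_width: 0.0
t 2.33 pos [577.5 -99.5  94.8] yaw -82.0 tilt [-0.003  0.003 -1.   ] F [-0.2  0.1  0.6] w 0.0003041427096272524
cell xy 0.6 -2.0
shift cm [-0.19  0.05  2.98] turn -0.0
```

```bash
python3 -m crank '[[[0,0,0.5,0],[0,0,1,0],[0,0,1.4,0],[0,0,1.8,0],[0,0,2.0,0]]]'; python3 -c "
from h import *
go(P+[0,0,-22])"
```

```text
time: 2.95
tool_pos: [578.2, -99.7, 75.2]
tool_rot: [0.755, -0.656, -0.001, -0.0]
force: [0.6, -1.5, 3.7]
gripper_width: -0.001
t 2.95 pos [578.2 -99.7  75.2] yaw -82.0 tilt [-0.002  0.002 -1.   ] F [ 0.6 -1.5  3.7] w -0.0014733616683111513
cell xy 1.3 -2.2
shift cm [-0.22  0.12  1.02] turn -0.0
```

```bash
python3 -m crank '[[[-0.2,0.1,0.3,0],[-0.2,0.1,0.6,0],[-0.2,0.1,0.9,0],[-0.2,0.1,0.9,0]]]'; python3 -c "
from h import *
go(P+[0,0,-22])"
```

```text
time: 3.45
tool_pos: [577.4, -98.1, 66.5]
tool_rot: [0.755, -0.656, -0.001, -0.001]
force: [1.3, -2.2, 3.7]
gripper_width: -0.002
t 3.45 pos [577.4 -98.1  66.5] yaw -82.0 tilt [-0.     0.002 -1.   ] F [ 1.3 -2.2  3.7] w -0.002475986165832342
cell xy 0.8 -0.5
shift cm [-0.05  0.08  0.15] turn -0.0
```

```bash
python3 -m crank '[[[0,0,0.1,0],[0,0,0.2,0],[0,0,0.2,0]]]';python3 -m crank '[[[0,0,0.1,0],[0,0,0.1,0]]]'
```

```text
time: 3.82
tool_pos: [577.4, -98.1, 65.0]
tool_rot: [0.755, -0.656, -0.001, -0.0]
force: [-0.6, -1.7, 6.5]
gripper_width: 0.003
time: 4.08
tool_pos: [577.5, -98.1, 65.0]
tool_rot: [0.755, -0.656, -0.001, -0.0]
force: [-1.9, -3.0, 9.6]
gripper_width: 0.001
```

The force rises at z=65.0 with no further travel, so it is fully pressed. I'll lift and check the catch.

```bash
python3 -m crank '[[[0,0,-1.5,0],[0,0,-4.5,0],[0,0,-7,0],[2,0,-7,0]]]'; python3 -c "
from h import *
go(P-112*Y+[0,0,45])
cv2.imwrite('pics/s2.png',cv2.resize(capture('scene')[180:330,140:290],(600,600)));cv2.imwrite('pics/w2.png',capture('wrist'))"
```

```text
time: 4.58
tool_pos: [581.5, -117.5, 137.2]
tool_rot: [0.755, -0.655, 0.001, -0.001]
force: [0.1, -0.3, -0.3]
gripper_width: 0.002
t 4.58 pos [ 581.5 -117.5  137.2] yaw -81.9 tilt [ 0.003  0.001 -1.   ] F [ 0.1 -0.3 -0.3] w 0.001674447128991568
cell xy 2.1 -20.3
shift cm [9.17 0.24 0.51] turn 0.1
```

View pics/s2.png

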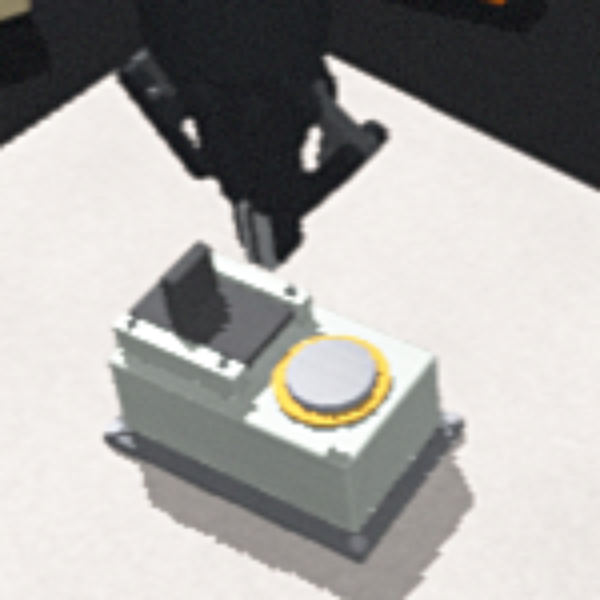

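The plunger stays down: the button at (335,375) is low in the amber ring. Next I'll move behind the tab.

```bash
python3 -m crank '[[[3.5,0.2,0,0],[7,0.2,0,0],[9.2,0.2,0,0],[9.2,0.2,1.5,0],[9.2,0.2,1.5,0]]]'; python3 -c "
from h import *
go(P-112*Y+[0,0,0])
cv2.imwrite('pics/s3.png',cv2.resize(capture('scene')[180:330,140:290],(600,600)));cv2.imwrite('pics/w3.png',capture('wrist'))"
```

```text
time: 5.3
tool_pos: [588.6, -209.4, 116.3]
tool_rot: [0.754, -0.657, -0.004, 0.001]
force: [-1.0, 0.1, -0.5]
gripper_width: -0.0
t 5.3 pos [ 588.6 -209.4  116.3] yaw -82.1 tilt [-0.006  0.004 -1.   ] F [-1.   0.1 -0.5] w -0.00037678259094059413
cell xy -3.7 -112.3
shift cm [-0.02 -0.38  2.93] turn -0.1
```

View pics/s3.png

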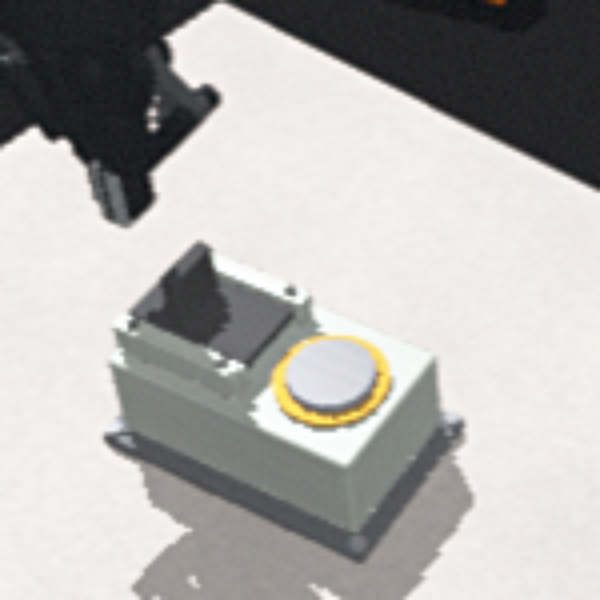

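View pics/w3.png

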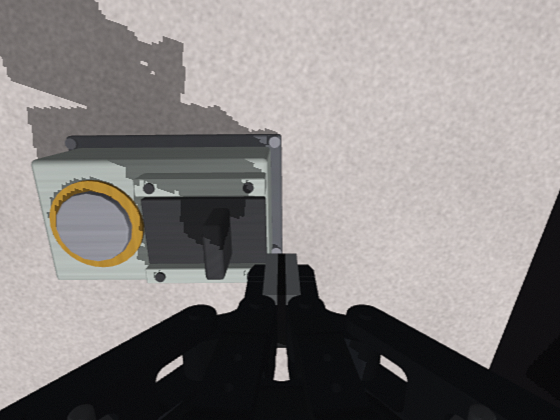

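The fingers are clear behind the tab. Next I'll lower and push in short steps.

```bash
python3 -m crank '[[[0,-0.4,1.2,0],[0,-0.4,2.4,0],[0,-0.4,3,0],[0,-0.4,3,0]]]'; python3 -c "
from h import *
go(P-90*Y+[0,0,0])"
```

```text
time: 5.9
tool_pos: [593.1, -208.5, 87.1]
tool_rot: [0.755, -0.656, -0.003, 0.001]
force: [-0.3, -0.5, -0.1]
gripper_width: 0.001
t 5.9 pos [ 593.1 -208.5   87.1] yaw -82.0 tilt [-0.005  0.003 -1.   ] F [-0.3 -0.5 -0.1] w 0.000887904108789613
cell xy 0.9 -112.0
shift cm [-2.2   0.09  0.02] turn -0.0
```

```bash
python3 -m crank '[[[-0.8,0.1,0,0],[-1.6,0.1,0,0],[-2.4,0.1,0,0],[-3.2,0.1,0,0],[-4,0.1,0,0]]]'; python3 -c "
from h import *
go(P-53*Y+[0,0,0])
cv2.imwrite('pics/s4.png',cv2.resize(capture('scene')[180:330,140:290],(600,600)))"
```

```text
time: 6.52
tool_pos: [586.3, -168.6, 87.4]
tool_rot: [0.755, -0.656, -0.003, 0.001]
force: [-0.9, -2.3, 0.4]
gripper_width: -0.001
t 6.53 pos [ 586.3 -168.6   87.4] yaw -82.0 tilt [-0.006  0.003 -1.   ] F [-0.9 -2.3  0.4] w -0.001429062977426095
cell xy -0.3 -71.5
shift cm [-1.85 -0.03  0.04] turn 0.0
```

View pics/s4.png

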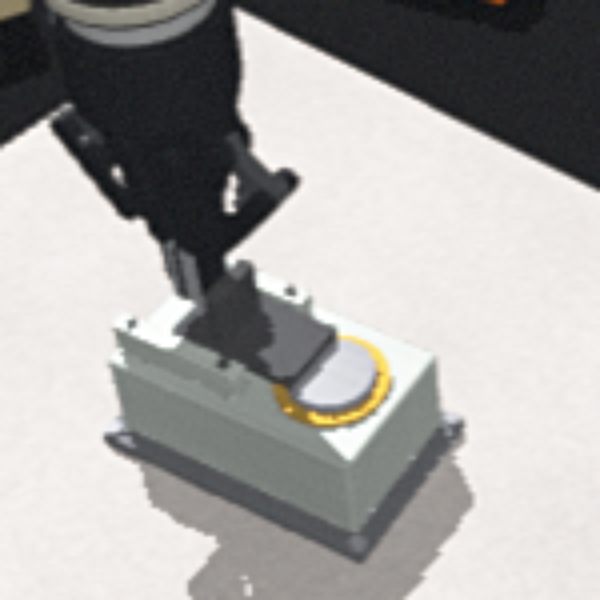

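The keeper slides freely and is starting to cover the button at (330,370). I'll push on towards the end stop.

```bash
python3 -m crank '[[[-0.5,0,0,0],[-1,0,0,0],[-1.5,0,0,0],[-1.5,0,0,0]]]';python3 -m crank '[[[-0.2,0,0,0],[-0.4,0,0,0],[-0.4,0,0,0]]]'; python3 -c "
from h import *
go(P-53*Y+[0,0,0])"
```

```text
time: 7.08
tool_pos: [584.1, -152.0, 87.5]
tool_rot: [0.755, -0.656, -0.004, 0.0]
force: [-0.3, -0.4, -0.1]
gripper_width: -0.001
time: 7.45
tool_pos: [583.8, -148.9, 87.5]
tool_rot: [0.755, -0.656, -0.003, 0.001]
force: [0.4, -4.9, -1.7]
gripper_width: 0.004
t 7.45 pos [ 583.8 -148.9   87.5] yaw -82.0 tilt [-0.005  0.003 -1.   ] F [ 0.4 -4.9 -1.7] w 0.0035547702849933194
cell xy -0.0 -51.7
shift cm [ 0.13 -0.    0.05] turn 0.0
```

```bash
python3 -m crank '[[[-0.2,0,0,0],[-0.3,0,0,0],[-0.3,0,0,0]]]';python3 -m crank '[[[-0.3,0,0,0],[-0.3,0,0,0]]]'
```

```text
time: 7.82
tool_pos: [583.8, -148.6, 87.6]
tool_rot: [0.755, -0.656, -0.001, 0.002]
force: [0.7, -9.8, -3.3]
gripper_width: 0.001
time: 8.07
tool_pos: [583.8, -148.7, 87.7]
tool_rot: [0.755, -0.655, 0.001, 0.003]
force: [0.6, -10.8, -3.4]
gripper_width: -0.001
```

The arm stalls at the end stop with about 11 N. I'll back off, lift and check.

```bash
python3 -m crank '[[[1.5,0,0,0],[3.5,0,0,0],[3.5,0,-4,0],[5,0,-9,0],[7,0,-12,0]]]'; python3 -m crank '[[[4,0,-2,0],[6,0,-3,0],[6,0,-3,0]]]'; python3 -c "
from h import *
go(P)
cv2.imwrite('pics/s5.png',cv2.resize(capture('scene')[180:330,140:290],(600,600)))
cv2.imwrite('pics/s5f.png',capture('scene'))
cv2.imwrite('pics/t5.png',cv2.resize(capture('top')[95:170,240:350],None,fx=7,fy=7))
T=get_calibration('top')
for y in(-34,-79):
  q=P+y*Y;q[2]=104;print(proj(T,q),proj(get_calibration('scene'),q))
e=P+11*Y;e[2]=75;print('lead edge if home: scene',(proj(get_calibration('scene'),e)-[140,180])*4,'top',(proj(T,e)-[240,95])*7)"
```

```text
time: 8.7
tool_pos: [595.3, -218.3, 211.4]
tool_rot: [0.755, -0.655, 0.003, 0.002]
force: [-0.5, -0.2, -0.1]
gripper_width: -0.003
time: 9.07
tool_pos: [603.9, -278.9, 241.9]
tool_rot: [0.755, -0.656, 0.003, 0.002]
force: [0.1, -0.0, 0.5]
gripper_width: -0.003
t 9.07 pos [ 603.9 -278.9  241.9] yaw -82.0 tilt [ 0.002 -0.006 -1.   ] F [ 0.1 -0.   0.5] w -0.002567803177860122
cell xy 1.8 -183.3
shift cm [-18.43   0.2   15.37] turn -0.0
[295.92327754 122.41224841] [205.54608349 253.27525959]
[318.48170926 118.56920485] [186.30788251 245.08299153]
lead edge if home: scene [347.76480588 369.53407265] top [234.18149911 244.49807423]
```

View pics/s5.png

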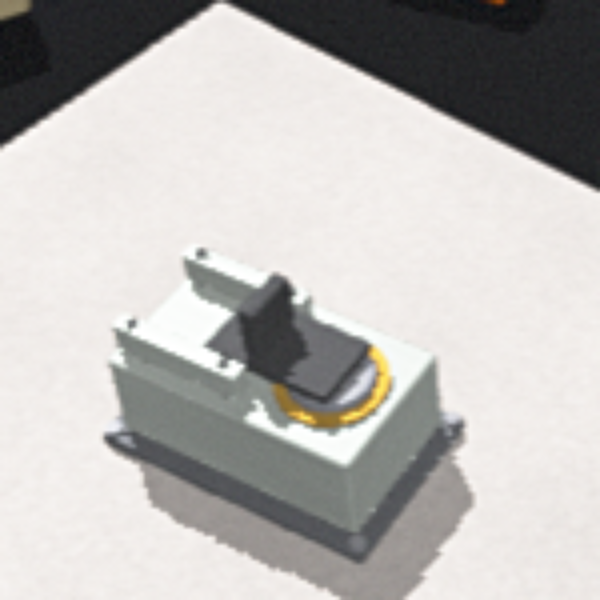

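View pics/t5.png

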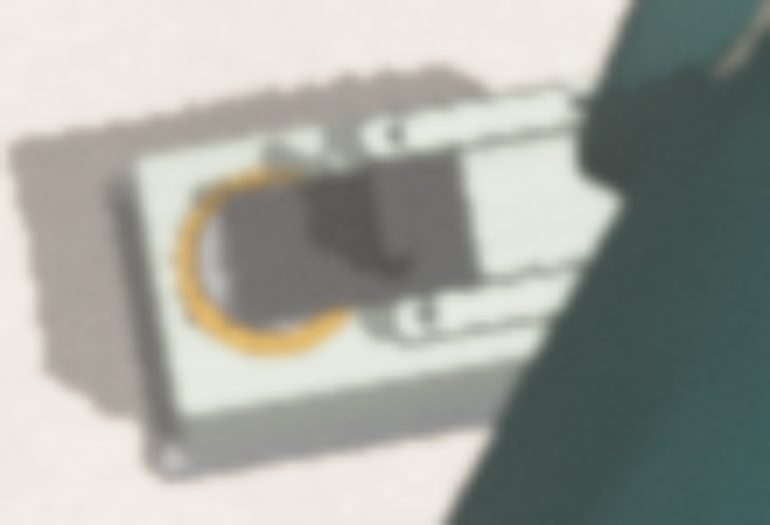

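View pics/s5f.png

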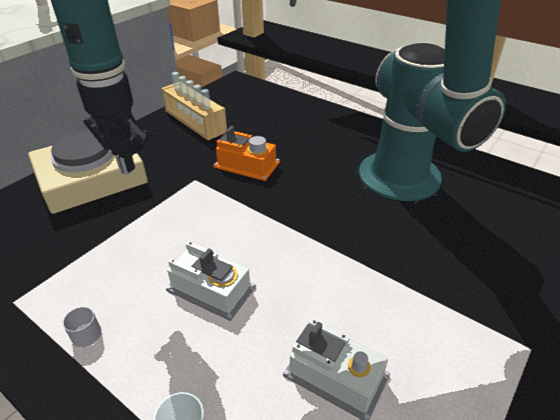

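```bash
python3 -c "
from workcell import *
sign_off();print(sense()['time'])"
```

```text
the job is handed in; nothing more can be done
the job is handed in; nothing more can be done
```

The wide plunger is pressed and caught, and its keeper plate is home over it. I handed the job in about 9 s into the 32 s limit; no verdict comes back from `sign_off()`.

- **Plunger:** with shut fingers I pressed it until it stopped. The tool stalled at z = 65.0 mm while the force rose to about 10 N. After lifting, the picture showed the button staying down.
- **Keeper:** I pushed the tab from its -y side until it stalled at the end stop with about 11 N, against about 1.5 N of sliding friction. Then I backed off and lifted clear.
- **Last checks:** the keeper plate covers the low button. The tab top is at (206,252) in the scene picture, against (205.5,253.3) predicted for home. The narrow plunger is still up, and the orange look-alike was not touched. The robot is touching nothing.
- **Disagreements:** the wrist and top cameras differed by about 5 mm on the plunger's position, so I aimed between them. Two edge readings in the top picture put the keeper's slide at about 44 to 48 mm, against 45 nominal. That is within my reading error.

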